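# Lower a loaded bench jack by cracking its release valve

### The arm

A 6-joint arm with a two-finger parallel gripper is mounted at the origin on the work surface. World frame = base frame: x ahead of the robot, y to its left, z up, the work surface at z = 0. Lengths are in m, angles in rad, forces in N, time in s.
With the tool pointing down it reaches from about 0.35 to 0.975 m from the base axis. Payload 17.4 kg.
Tool frame: the origin (TCP) lies at the very end of the fingers, on their centre line; the grasp point (between the pads) lies 19 mm behind it (bot.grasp_offset is the distance from the TCP to the grasp point, in m); z points along the fingers, y is the line along which they close (so a half turn about z gives the same grasp; the last joint's range is limited). The gripper opens to 85 mm and grips with 20 to 120 N. Pads are 22 mm wide; open, the fingers measure 114 mm over their backs; the gripper's body (76 mm by 85 mm) begins 54 mm behind the grasp point. The pads swing forward as they close: fully open they stand 13 mm farther back than shut.
Start: joints at [1.189, 0.116, 1.442, -0, 1.584, -0.038], TCP at [0.228, 0.636, 0.231] pointing down, gripper open.
Joint ranges: [-2.83, 2.83], [-0.83, 2.19], [0.07, 2.5], [-1.14, 4.28], [0.01, 3], [-2.97, 2.97]. Speed limits (rad/s): [1.89, 1.89, 2.22, 3.14, 3.14, 3.14].

### API

Orientations are given as a unit quaternion [w, x, y, z].
In Python, from station import bot gives the robot as it stands.
- The arm moves only by the tool send_rows, never from a script. Its argument "commands" is a list of rows, each a list of 3 entries, a list of its own where there are three numbers: the turn, a rotation vector about the tool's x, y, z in rad, then the shift along the tool's x, y, z in mm, then the closure in counts, from 0 (fully open) to 255 (shut). In form: [[[rx, ry, rz], [tx, ty, tz], claw], ...]. A call has 1 to 8 rows; each row shifts and turns the commanded pose from where the row before left it, along the tool's axes as they then stand; what a row does not reach is not made up. A row lasts 1/12 s, in which the tool goes at most 41.7 mm and 7.16 degrees, less where a joint would pass 70% of its speed; a pose out of reach is approached as far as the arm can. A call with a gripper value outside its range is refused whole. The fingers move at their own pace and stop on an object; "squeeze" is the grip in N (left out, the last holds). Time passes only in rows, so rows that do not move let the fingers close. It gives the time, the measured TCP pose, the force, the opening and the grip force at its end, in the units of the state.
- bot.state(): the state, without advancing time (a new reading comes with each control period).
- bot.read_camera(name): name is "scene" or "top" or "wrist"; returns a dict with "frame" (420x560x3 uint8, red, green, blue), "range_z" (420x560 float32, m along the optical axis (not along the pixel's ray), 0 where there is no reading), "vfov" (degrees; the focal length in pixels is half the picture's height over the tangent of half this angle, whatever the lens; pixels are square), "cx", "cy" (the principal point, pixels), "rvec" (rotation vector, rad) and "tvec" (3), from world to camera coordinates, as OpenCV has them; the wrist camera has in their place "mount" (4x4, takes a point from camera to tool coordinates, whose origin is the TCP and whose axes are the flange's). Camera axes: x right, y down, z forward; pixel columns grow to the right and rows downward; lengths in m; the calibration is good to about 2 mm. The wrist camera is an equidistant fisheye: a pixel r from the principal point sees the ray r / f radians off the axis. A picture is of the moment at which its call begins: read the wrist's pose just before it.
- bot.sign_off(): hands the job in; it is judged then, once.
Trained networks look in the newest picture that a camera, given by its name, has taken for a name from the list of things; names that differ only in an ending like _2 or _b are one class to them, and where a whole thing is asked for, a point or a joint stands for the part that bears it (a point fixed in the world has none). Each returns a list of dicts, best first, with "confidence" (0 to 1); they miss things now and then, are a little off and sometimes report something else, mostly with a low value. They report only what shows in the picture. A call takes as long as a camera call. They do not tell look-alikes from the thing itself.
- bot.boxes_of(camera, query): "bbox" ([left, top, right, bottom] in pixels, round what is visible of it).
- bot.spot_point(camera, query): "position" ([column, row] in pixels: a listed point, or the origin of a listed thing).
The state is a dict: "time": time; "q": joint angles; "qd": joint speeds; "joint_efforts": joint torques, N m; "eef_pos": TCP position; "tcp_rot": TCP orientation; "ft_force": force on the tool from outside, world axes, zero at the start; "wrist_torque": the same for the moment, N m; "opening": finger opening in m; "gripper_force": force on a finger pad.
Only numpy, scipy, OpenCV 4.12 (cv2) and the standard library are available. Lean on these libraries where they do the work, as an engineer would, in place of code of your own. Each camera call takes 0.05 s, during which the arm holds its last target. There are 200 camera calls.

### The job

The bench jack on the counter has been left pumped up with a belt pulley standing on its saddle. Crack its release valve open a fraction of a turn, so that the ram sinks slowly (no faster than about 4 cm a second) and carries the pulley down with it until the ram is fully home, then shut the valve again and let go of it. Do not touch the ram or the pulley, and leave everything else on the counter where it is.

Things in the scene. Friction and masses are not known exactly. Their poses are not given: they have to be found in the camera images.
- valve_handle (a point): release valve handle: a steel bar on edge, 52 mm long, 11 thick, 24 tall, on an upright spindle above the square block (46 mm wide, top 60 mm above the counter) at the jack's end away from the ram. Point: the bar's centre, on the spindle axis, 94 mm above the counter; x along the bar (towards the ram when shut), y across it, z up. Next part: the 108 mm tall pump plunger 103 mm away
- valve (a joint): release valve angle, rad: 0 shut, at a stop, bar in line with the base; grows to 1.5 as turned anticlockwise seen from above. Stiff (0.05 N m), stays where left. Shut, the ram holds; it begins to sink somewhere between 0.25 and 0.65 rad, depending on the unknown load, and each further 0.1 rad adds about 12 mm/s at once; 0.4 rad past that point it drops too fast. Turning it back stops the ram
- ram (a joint): how far the ram has moved since the start, m: 0 at the start, negative as it sinks. It moves vertically and can only sink; fully home the saddle rests on the cylinder (-0.045 to -0.075, depending on how far it was pumped up)
- saddle_top (a point): centre of the top of the saddle, a steel disc 72 mm across, 12 mm thick, on the ram (45 mm thick) above the upright cylinder (72 mm across), 180 mm from the valve's spindle along the base; 134 mm above the counter when the ram is home
- pulley_center (a point): centre, half-way up, of the loose dark V-belt pulley standing on the saddle, hub up: 84 mm across, 38 mm tall in all, 0.3 to 0.5 kg; this point is 19 mm above the saddle's top
- jack: the jack: a grey base plate 300 mm by 120 mm by 20 mm, fixed to the counter; origin under its centre on the counter, x along the base towards the ram, z up; the valve's spindle is at x = -95 mm, the ram at x = +85 mm
- socket: bystander: a steel socket, 26 mm across, 36 mm tall, beside the jack; origin under its centre
- screwdriver: bystander: a screwdriver lying beside the jack, about 200 mm long
- tape: bystander: a roll of tape lying flat beside the jack, 84 mm across, 22 mm tall; origin under its centre
- wrench: bystander: a steel wrench lying to the robot's right
- pen_pot: bystander: an open steel pot, 80 mm across, 100 mm tall, to the robot's left; origin under its centre
- ball_valve: bystander: a loose brass ball valve with a flat lever, 70 mm long, to the robot's left; not part of the job
- grease_tin: bystander: a round tin, 76 mm across, 57 mm tall, to the robot's right; origin under its centre
There are look-alikes about, which are no part of the job. What is shaped like the part that bears pulley_center but orange or pink is not meant.

How it is judged:
By the outcome, as a careful person would: the job done as asked, in the order asked, and still so for the second after the job is handed in, with the robot touching nothing.
It also fails if it takes over 48 s, if anything falls off the work surface, if the arm or the gripper's body presses on something with over 40 N, if the wrist force passes 120 N, or if a joint passes its speed limit or range.

## Working session

There is one attempt and no reset: what is moved stays moved. The work goes in short steps, Python scripts to look and compute and a tool call to move; the robot and the scene stay as the last step left them, time stands still between calls to the robot, and variables do not carry over. Pictures are saved under pics/ and viewed, at most 10 in all, crops included, and the job is handed in when it is done.

Besides the shell and the picture viewer there is one more tool, called after "Emit:" in YAML: its name, and indented under it one key for each argument. send_rows: Moves the arm, as the interface text tells. Its arguments: {"type":"object","properties":{"commands":{"type":"array","items":{"type":"array"}},"squeeze":{"type":"number"}},"required":["commands"]}

```bash
mkdir -p pics
cat > h.py <<'E'
import numpy as np, cv2
from station import bot
from scipy.spatial.transform import Rotation as R
def f(c): return 210/np.tan(np.radians(c["vfov"]/2))
def world(c,u,v,z=None):
    """pixel -> world; by depth, or on plane z"""
    Rm=R.from_rotvec(np.ravel(c["rvec"])).as_matrix(); t=np.ravel(c["tvec"])
    d=np.array([(u-c["cx"])/f(c),(v-c["cy"])/f(c),1.])
    o=-Rm.T@t; d2=Rm.T@d
    s=c["range_z"][int(round(v)),int(round(u))] if z is None else (z-o[2])/d2[2]
    return o+s*d2
E
python3 - <<'E'
from h import *
for n in("scene","top"):
    c=bot.read_camera(n); cv2.imwrite(f"pics/{n}0.png",c["frame"][:,:,::-1]); np.save(n,c,allow_pickle=True)
    for q,z in(("valve_handle",.094),("saddle_top",None),("pulley_center",None),("jack",0),("pen_pot",0),("ball_valve",0),("tape",0),("socket",0),("grease_tin",0)):
        for d in bot.spot_point(n,q)[:3]:
            u,v=d["position"]; print(n,q,round(d["confidence"],2),np.round([u,v]),world(c,u,v,z).round(3), world(c,u,v).round(3))
print(bot.state())
E
```

```text
scene valve_handle 0.53 [228. 221.] [ 0.455 -0.101  0.094] [ 0.46  -0.104  0.099]
scene saddle_top 0.54 [300. 199.] [0.613 0.016 0.214] [0.613 0.016 0.214]
scene pulley_center 0.83 [336. 228.] [0.57  0.173 0.029] [0.57  0.173 0.029]
scene pulley_center 0.64 [368. 254.] [0.706 0.17  0.035] [0.706 0.17  0.035]
scene pulley_center 0.6 [296. 197.] [0.602 0.013 0.214] [0.602 0.013 0.214]
scene jack 0.88 [263. 253.] [ 0.521 -0.035  0.   ] [ 0.543 -0.048  0.023]
scene pen_pot 0.77 [395. 199.] [0.526 0.44  0.   ] [0.558 0.404 0.033]
scene ball_valve 0.78 [357. 187.] [0.409 0.383 0.   ] [0.438 0.356 0.027]
scene tape 0.87 [269. 288.] [ 0.644 -0.092  0.   ] [ 0.645 -0.092  0.001]
scene socket 0.54 [232. 276.] [ 0.556 -0.151  0.   ] [ 0.565 -0.155  0.009]
scene grease_tin 0.76 [128. 315.] [ 0.541 -0.42   0.   ] [ 0.572 -0.425  0.032]
top valve_handle 0.62 [318. 248.] [ 0.455 -0.11   0.094] [ 0.455 -0.109  0.105]
top pulley_center 0.94 [221. 216.] [0.551 0.196 0.038] [0.551 0.196 0.038]
top pulley_center 0.68 [227. 170.] [0.7   0.18  0.035] [0.7   0.18  0.035]
top pulley_center 0.57 [275. 200.] 
[... 465 characters left out ...]
92  0.067]
{'time': 1.0, 'q': array([ 1.18921146e+00,  1.15991497e-01,  1.44159320e+00,  2.49048156e-06,
        1.58398505e+00, -3.77731713e-02]), 'qd': array([-0.00116114,  0.00031399, -0.00111537,  0.00057948, -0.00038948,
        0.0012881 ]), 'joint_efforts': array([ 4.65515361e-03, -7.31768703e+01, -6.32652926e+01,  2.65597819e-04,
        5.95880465e-04, -2.10910798e-05]), 'eef_pos': array([0.22752274, 0.63551083, 0.2313131 ]), 'tcp_rot': array([1.16600914e-06, 1.71060400e-01, 9.85260544e-01, 1.14612036e-05]), 'ft_force': array([ 0.071501  ,  1.41170866, -0.21663284]), 'wrist_torque': array([ 0.05165671,  0.00929707, -0.0060233 ]), 'gripper_force': 0.0, 'opening': 0.08536628532322026}
```

Run:
```python
import cv2,numpy as np
a=cv2.imread("pics/scene0.png")[130:330,130:430];b=cv2.imread("pics/top0.png")[130:290,190:370]
a=cv2.resize(a,(800,533),interpolation=2);b=cv2.resize(b,(675,600),interpolation=2)
cv2.imwrite("pics/s1.png",a);cv2.imwrite("pics/t1.png",b)
```

```text
(no output)
```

View pics/s1.png

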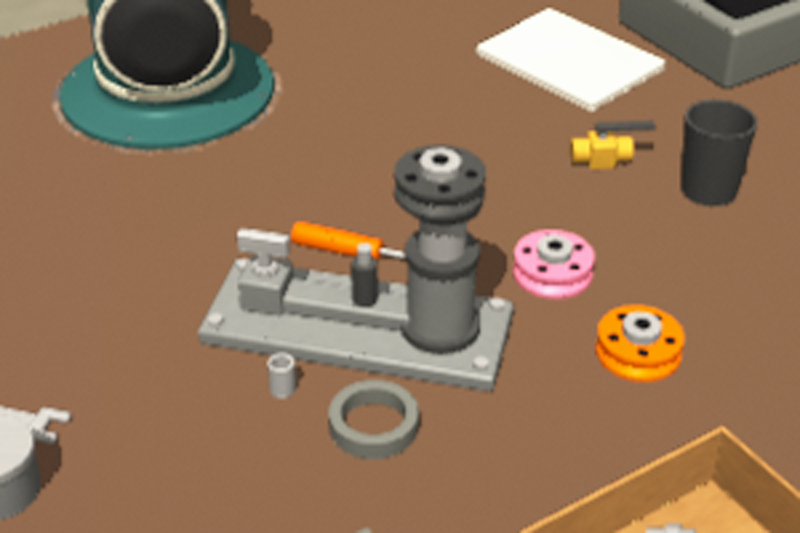

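View pics/t1.png

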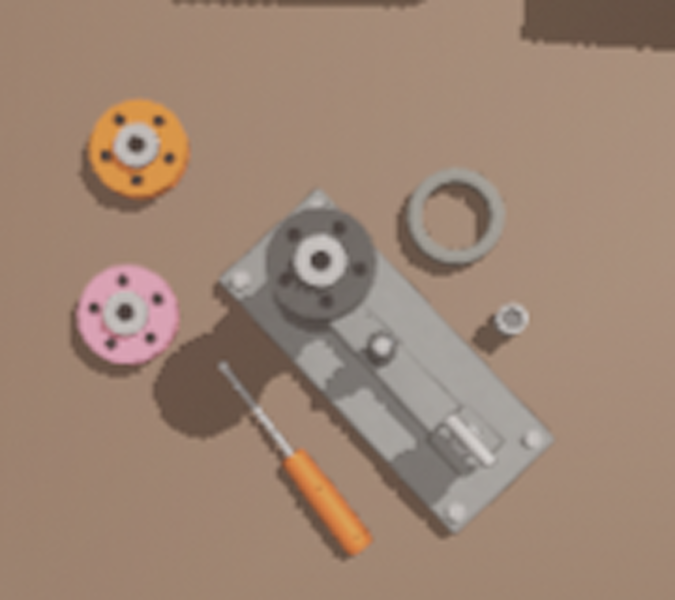

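```bash
cat > fit.py <<'E'
from h import *
def cloud(c,box):
    l,t,r,b=box; v,u=np.mgrid[t:b,l:r]; Rm=R.from_rotvec(np.ravel(c["rvec"])).as_matrix()
    z=c["range_z"][t:b,l:r]; p=np.stack([(u-c["cx"])/f(c)*z,(v-c["cy"])/f(c)*z,z],-1)[z>0]
    return (p-np.ravel(c["tvec"]))@Rm
E
python3 - <<'E'
from fit import *
for n in("scene","top"):
    c=np.load(n+".npy",allow_pickle=True).item(); P=cloud(c,(190,130,370,290))
    near=lambda x,y,r:np.hypot(P[:,0]-x,P[:,1]-y)<r
    H=P[near(.455,-.108,.045)&(P[:,2]>.09)&(P[:,2]<.115)]; T=P[near(.59,.02,.07)&(P[:,2]>.17)]
    B=P[near(.525,-.03,.2)&(P[:,2]>.014)&(P[:,2]<.026)]
    for k,q in(("handle",H),("pulley",T)):
        if len(q)<4: print(n,k,len(q)); continue
        (cx,cy),wh,a=cv2.minAreaRect(q[:,:2].astype(np.float32)*1000); print(n,k,len(q),q.mean(0).round(4),q.max(0).round(3),(cx,cy),wh,a)
    print(n,"base",cv2.minAreaRect(B[:,:2].astype(np.float32)*1000),len(B))
E
```

```text
scene handle 136 [ 0.4589 -0.1036  0.1012] [ 0.479 -0.083  0.11 ] (457.22772216796875, -102.87422180175781) (51.013301849365234, 14.4277925491333) 46.078819274902344
scene pulley 866 [0.5962 0.0117 0.2087] [0.628 0.061 0.228] (585.2719116210938, 19.637630462646484) (81.23668670654297, 87.42512512207031) 57.588016510009766
scene base ((542.2410888671875, -30.825576782226562), (333.207763671875, 293.1722106933594), 46.385047912597656) 2365
top handle 63 [ 0.4556 -0.1011  0.1044] [ 0.475 -0.082  0.11 ] (456.8309020996094, -100.14273834228516) (50.38716125488281, 10.500083923339844) 43.98625946044922
top pulley 717 [0.5841 0.0198 0.2142] [0.627 0.061 0.231] (585.640869140625, 19.94788932800293) (82.7452392578125, 80.94316864013672) 1.343092441558838
top base ((514.84033203125, -0.617919921875), (312.0977478027344, 322.0582580566406), 12.507793426513672) 2450
```

Look-alikes: the valve handle is at scene (228,221), while the brass ball valve's lever at (357,187) only resembles it. The dark pulley is on the ram at (296,197). The pink one at (336,228) and the orange one at (368,254) aren't meant. I choose the bar on the square block.

Emit:
send_rows:
  commands:
    - [[0,0,0],[-12,-15,0],0]
    - [[0,0,0],[-23,-31,0],0]
    - [[0,0,0],[-23,-31,0],0]
    - [[0,0,0],[-23,-31,0],0]
    - [[0,0,0],[-23,-31,0],0]
    - [[0,0,0],[-23,-31,0],0]
    - [[0,0,0],[-23,-31,0],0]
    - [[0,0,0],[-23,-31,0],0]
  squeeze: 40

```text
time: 1.67
eef_pos: [0.3122, 0.3571, 0.2314]
tcp_rot: [0.0, 0.171, 0.985, 0.0]
ft_force: [1.4, -0.0, -0.1]
opening: 0.0854
gripper_force: 0.0
```

Emit:
send_rows:
  commands:
    - [[0,0,0.1],[-23,-31,0],0]
    - [[0,0,-0.1],[-23,-31,0],0]
    - [[0,0,0],[-23,-31,0],0]
    - [[0,0,0],[-23,-31,0],0]
    - [[0,0,0],[-23,-31,0],0]
    - [[0,0,0],[-23,-31,0],0]
    - [[0,0,0],[-23,-31,0],0]
    - [[0,0,0],[-23,-31,0],0]

```text
time: 2.33
eef_pos: [0.3981, 0.0604, 0.2317]
tcp_rot: [0.001, 0.171, 0.985, 0.0]
ft_force: [-0.2, 1.1, -0.1]
opening: 0.0852
gripper_force: 0.0
```

Emit:
send_rows:
  commands:
    - [[0,0,0],[-22,-27,0],0]
    - [[0,0,0],[-22,-27,0],0]
    - [[0,0,0],[-22,-27,0],0]
    - [[0,0,0],[-22,-27,0],0]
    - [[0,0,0],[-20,-25,0],0]
    - [[0,0,0.12],[0,0,0],0]
    - [[0,0,0.12],[0,0,0],0]
    - [[0,0,0.12],[0,0,0],0]

```text
time: 3.0
eef_pos: [0.455, -0.1, 0.2312]
tcp_rot: [-0.0, 0.348, 0.937, -0.0]
ft_force: [0.0, 0.1, 0.1]
opening: 0.0854
gripper_force: 0.0
```

Emit:
send_rows:
  commands:
    - [[0,0,0.12],[0,0,0],0]
    - [[0,0,0.12],[0,0,0],0]
    - [[0,0,0.12],[0,0,0],0]
    - [[0,0,0.12],[0,0,0],0]
    - [[0,0,0.12],[0,0,0],0]
    - [[0,0,0.12],[0,0,0],0]
    - [[0,0,0.12],[0,0,0],0]
    - [[0,0,0.12],[0,0,0],0]

```text
time: 3.67
eef_pos: [0.4549, -0.0993, 0.2314]
tcp_rot: [0.0, 0.741, 0.671, 0.0]
ft_force: [-0.8, -1.3, 0.9]
opening: 0.0849
gripper_force: 0.0
```

Emit:
send_rows:
  commands:
    - [[0,0,0.12],[0,0,0],0]
    - [[0,0,0.12],[0,0,0],0]
    - [[0,0,0.12],[0,0,0],0]
    - [[0,0,0.12],[0,0,0],0]
    - [[0,0,0.12],[0,0,0],0]
    - [[0,0,0.12],[0,0,0],0]
    - [[0,0,0],[0,0,0],0]

```text
time: 4.25
eef_pos: [0.4549, -0.0993, 0.2314]
tcp_rot: [0.0, 0.93, 0.367, 0.0]
ft_force: [-0.3, 0.8, 0.3]
opening: 0.0852
gripper_force: 0.0
```

Run:
```python
from h import *
s=bot.state(); c=bot.read_camera("wrist"); cv2.imwrite("pics/w1.png",cv2.resize(c["frame"][:,:,::-1],(800,600)))
Rt=R.from_quat(np.roll(s["tcp_rot"],-1)).as_matrix(); x=Rt[:,0]
print(s["time"],s["eef_pos"],s["q"].round(2),"xang",np.degrees(np.arctan2(x[1],x[0])))
d=np.array([.457,-.101,.075])-s["eef_pos"]; print("to go tool mm",(Rt.T@d*1000).round(1)); 
M=np.array(c["mount"]); print(M.round(3))
for q in bot.spot_point("wrist","valve_handle")[:2]:
    u,v=q["position"]; e=np.array([u-c["cx"],v-c["cy"]]); r=np.hypot(*e); th=r/f(c)
    ray=np.r_[np.sin(th)*e/r,np.cos(th)]; z=c["range_z"][int(v),int(u)]
    o=s["eef_pos"]+Rt@M[:3,3]; g=Rt@M[:3,:3]@ray; print(q,z,o+g*(.094-o[2])/g[2])
```

```text
4.25 [ 0.45492058 -0.09930707  0.23140209] [-0.27 -0.35  1.87 -0.    1.62  0.55] xang 43.06192308523207
to go tool mm [  0.3   2.6 156.4]
[[-0.001 -0.956 -0.294  0.074]
 [ 1.    -0.001  0.001 -0.   ]
 [-0.001 -0.294  0.956 -0.142]
 [ 0.     0.     0.     1.   ]]
{'position': [286.4, 192.8], 'confidence': 0.79} 0.27605915 [ 0.45710369 -0.09984164  0.094     ]
```

View pics/w1.png

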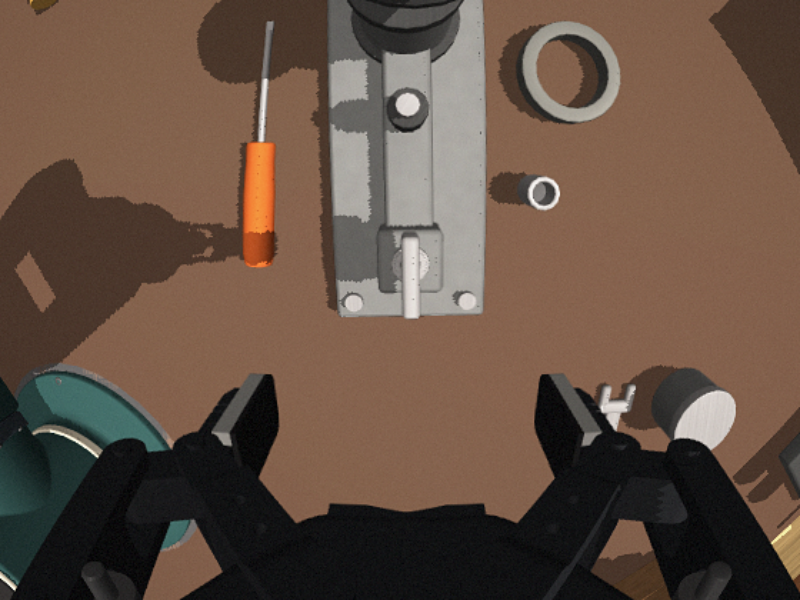

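The bar is at wrist pixel (410,275), lined up with the tool's x axis and clear of the plunger at (407,105). Going down and gripping.

Emit:
send_rows:
  commands:
    - [[0,0,0],[1,2,20],0]
    - [[0,0,0],[0,0,30],0]
    - [[0,0,0],[0,0,30],0]
    - [[0,0,0],[0,0,30],0]
    - [[0,0,0],[0,0,25],0]
    - [[0,0,0],[0,0,15],0]
    - [[0,0,0],[0,0,6],150]
    - [[0,0,0],[0,0,0],150]
  squeeze: 30

```text
time: 5.02
eef_pos: [0.4565, -0.0999, 0.0742]
tcp_rot: [-0.001, 0.929, 0.371, -0.001]
ft_force: [0.7, 0.8, -0.0]
opening: 0.0637
gripper_force: 0.0
```

Emit:
send_rows:
  commands:
    - [[0,0,0],[0,0,0],180]
    - [[0,0,0],[0,0,0],200]
    - [[0,0,0],[0,0,0],255]
    - [[0,0,0],[0,0,0],255]
    - [[0,0,0],[0,0,0],255]
    - [[0,0,0],[0,0,0],255]
    - [[0,0,0],[0,0,0],255]
    - [[0,0,0],[0,0,0],255]

```text
time: 5.68
eef_pos: [0.4575, -0.1002, 0.0763]
tcp_rot: [0.0, 0.929, 0.37, 0.001]
ft_force: [-1.8, 0.6, 5.3]
opening: 0.0119
gripper_force: 29.2
```

```bash
cat > mon.py <<'E'
from fit import *
from scipy.spatial import cKDTree
s=bot.state(); o=[]
for n in("scene","top"):
    c=bot.read_camera(n); P=cloud(c,(190,130,370,290)); T=P[(np.hypot(P[:,0]-.586,P[:,1]-.02)<.047)&(P[:,2]>.12)]
    o.append((len(T),np.percentile(T[:,2],[50,90]).round(4).tolist(),np.round((T[:,:2].min(0)+T[:,:2].max(0))/2,4).tolist()))
x=R.from_quat(np.roll(s["tcp_rot"],-1)).as_matrix()[:,0]
print(round(s["time"],2),"yaw",round(np.arctan2(x[1],x[0]),3),o,s["ft_force"].round(1),s["wrist_torque"].round(2))
E
python3 mon.py
```

```text
5.68 yaw 0.758 [(1278, [0.1983, 0.2219], [0.5838, 0.0186]), (717, [0.2129, 0.2242], [0.5858, 0.0201])] [-1.8  0.6  5.3] [ 0.12  0.17 -0.02]
```

Emit:
send_rows:
  commands:
    - [[0,0,-0.06],[0,0,0],255]
    - [[0,0,-0.06],[0,0,0],255]
    - [[0,0,-0.06],[0,0,0],255]
    - [[0,0,-0.06],[0,0,0],255]
    - [[0,0,0],[0,0,0],255]
    - [[0,0,0],[0,0,0],255]

```text
time: 6.28
eef_pos: [0.4577, -0.1003, 0.0763]
tcp_rot: [0.001, 0.878, 0.478, 0.001]
ft_force: [0.4, -0.8, 6.5]
opening: 0.0118
gripper_force: 29.3
```

```bash
python3 mon.py
```

```text
6.28 yaw 0.997 [(1278, [0.1978, 0.2208], [0.586, 0.0195]), (716, [0.2125, 0.2244], [0.5856, 0.02])] [ 0.4 -0.8  6.5] [-0.12 -0.1   0.01]
```

Emit:
send_rows:
  commands:
    - [[0,0,-0.06],[0,0,0],255]
    - [[0,0,0],[0,0,0],255]
    - [[0,0,0],[0,0,0],255]
    - [[0,0,0],[0,0,0],255]
    - [[0,0,0],[0,0,0],255]

```text
time: 6.8
eef_pos: [0.4577, -0.1003, 0.0764]
tcp_rot: [0.001, 0.864, 0.504, 0.001]
ft_force: [1.5, -0.9, 5.8]
opening: 0.0118
gripper_force: 29.3
```

```bash
python3 mon.py
```

```text
6.8 yaw 1.057 [(1278, [0.1977, 0.2219], [0.5845, 0.0195]), (712, [0.2127, 0.2237], [0.5859, 0.02])] [ 1.5 -0.9  5.8] [-0.2  -0.16 -0.07]
```

Emit:
send_rows:
  commands:
    - [[0,0,-0.06],[0,0,0],255]
    - [[0,0,0],[0,0,0],255]
    - [[0,0,0],[0,0,0],255]
    - [[0,0,0],[0,0,0],255]
    - [[0,0,0],[0,0,0],255]

```text
time: 7.32
eef_pos: [0.4577, -0.1004, 0.0764]
tcp_rot: [0.001, 0.848, 0.53, 0.001]
ft_force: [1.9, -0.5, 5.8]
opening: 0.0116
gripper_force: 29.2
```

```bash
python3 mon.py
```

```text
7.32 yaw 1.117 [(1279, [0.1981, 0.221], [0.5856, 0.019]), (716, [0.2125, 0.2236], [0.5857, 0.02])] [ 1.9 -0.5  5.8] [-0.21 -0.28 -0.06]
```

Valve is at about 0.36 and the ram isn't moving yet.

Emit:
send_rows:
  commands:
    - [[0,0,-0.06],[0,0,0],255]
    - [[0,0,0],[0,0,0],255]
    - [[0,0,0],[0,0,0],255]
    - [[0,0,0],[0,0,0],255]
    - [[0,0,0],[0,0,0],255]

```text
time: 7.83
eef_pos: [0.4578, -0.1004, 0.0764]
tcp_rot: [0.001, 0.832, 0.555, 0.001]
ft_force: [3.0, -1.8, 6.1]
opening: 0.0122
gripper_force: 29.3
```

```bash
python3 mon.py
```

```text
7.83 yaw 1.176 [(1273, [0.1971, 0.2199], [0.5857, 0.0188]), (715, [0.2121, 0.2236], [0.5857, 0.0201])] [ 3.  -1.8  6.1] [-0.3  -0.4  -0.06]
```

Emit:
send_rows:
  commands:
    - [[0,0,-0.06],[0,0,0],255]
    - [[0,0,0],[0,0,0],255]
    - [[0,0,0],[0,0,0],255]
    - [[0,0,0],[0,0,0],255]
    - [[0,0,0],[0,0,0],255]

```text
time: 8.35
eef_pos: [0.4578, -0.1004, 0.0764]
tcp_rot: [0.001, 0.815, 0.58, 0.001]
ft_force: [2.9, -2.3, 4.8]
opening: 0.0118
gripper_force: 29.3
```

```bash
python3 mon.py
```

```text
8.35 yaw 1.236 [(1274, [0.1971, 0.2194], [0.5842, 0.0188]), (716, [0.2121, 0.2231], [0.5856, 0.0201])] [ 2.9 -2.3  4.8] [-0.35 -0.47 -0.03]
```

Emit:
send_rows:
  commands:
    - [[0,0,-0.05],[0,0,0],255]
    - [[0,0,0],[0,0,0],255]
    - [[0,0,0],[0,0,0],255]
    - [[0,0,0],[0,0,0],255]
    - [[0,0,0],[0,0,0],255]

```text
time: 8.87
eef_pos: [0.4579, -0.1004, 0.0764]
tcp_rot: [0.001, 0.8, 0.6, 0.001]
ft_force: [3.1, -2.1, 5.0]
opening: 0.0117
gripper_force: 29.3
```

```bash
python3 mon.py
```

```text
8.87 yaw 1.286 [(1267, [0.1965, 0.22], [0.5845, 0.0185]), (718, [0.211, 0.223], [0.5858, 0.02])] [ 3.1 -2.1  5. ] [-0.33 -0.5  -0.05]
```

Emit:
send_rows:
  commands:
    - [[0,0,-0.05],[0,0,0],255]
    - [[0,0,0],[0,0,0],255]
    - [[0,0,0],[0,0,0],255]
    - [[0,0,0],[0,0,0],255]
    - [[0,0,0],[0,0,0],255]
    - [[0,0,0],[0,0,0],255]

```text
time: 9.47
eef_pos: [0.4579, -0.1004, 0.0764]
tcp_rot: [0.001, 0.785, 0.619, 0.001]
ft_force: [4.2, -2.8, 5.3]
opening: 0.0116
gripper_force: 29.3
```

```bash
python3 mon.py
```

```text
9.47 yaw 1.336 [(1241, [0.1931, 0.2157], [0.5851, 0.0181]), (716, [0.2062, 0.2173], [0.5845, 0.0201])] [ 4.2 -2.8  5.3] [-0.37 -0.61 -0.05]
```

Sinking at about 8 mm/s. Opening slightly more.

Emit:
send_rows:
  commands:
    - [[0,0,-0.06],[0,0,0],255]
    - [[0,0,0],[0,0,0],255]
    - [[0,0,0],[0,0,0],255]
    - [[0,0,0],[0,0,0],255]
    - [[0,0,0],[0,0,0],255]
    - [[0,0,0],[0,0,0],255]

```text
time: 10.07
eef_pos: [0.4579, -0.1004, 0.0764]
tcp_rot: [0.001, 0.766, 0.643, 0.001]
ft_force: [4.1, -3.0, 5.1]
opening: 0.0117
gripper_force: 29.3
```

```bash
python3 mon.py
```

```text
10.07 yaw 1.396 [(1178, [0.1925, 0.2066], [0.5856, 0.019]), (698, [0.1965, 0.2074], [0.5854, 0.0202])] [ 4.1 -3.   5.1] [-0.37 -0.75 -0.03]
```

Emit:
send_rows:
  commands:
    - [[0,0,0],[0,0,0],255]
    - [[0,0,0],[0,0,0],255]
    - [[0,0,0],[0,0,0],255]
    - [[0,0,0],[0,0,0],255]
    - [[0,0,0],[0,0,0],255]
    - [[0,0,0],[0,0,0],255]
    - [[0,0,0],[0,0,0],255]
    - [[0,0,0],[0,0,0],255]

```text
time: 10.83
eef_pos: [0.458, -0.1004, 0.0764]
tcp_rot: [0.001, 0.766, 0.643, 0.001]
ft_force: [3.8, -2.1, 4.9]
opening: 0.0117
gripper_force: 29.3
```

```bash
python3 mon.py
```

```text
10.83 yaw 1.396 [(1071, [0.1825, 0.1945], [0.5848, 0.0184]), (688, [0.1832, 0.1944], [0.5847, 0.0202])] [ 3.8 -2.1  4.9] [-0.41 -0.77 -0.01]
```

Emit:
send_rows:
  commands:
    - [[0,0,0],[0,0,0],255]
    - [[0,0,0],[0,0,0],255]
    - [[0,0,0],[0,0,0],255]
    - [[0,0,0],[0,0,0],255]
    - [[0,0,0],[0,0,0],255]
    - [[0,0,0],[0,0,0],255]
    - [[0,0,0],[0,0,0],255]
    - [[0,0,0],[0,0,0],255]

```text
time: 11.6
eef_pos: [0.458, -0.1004, 0.0764]
tcp_rot: [0.001, 0.766, 0.643, 0.001]
ft_force: [4.1, -1.9, 4.6]
opening: 0.0115
gripper_force: 29.3
```

Emit:
send_rows:
  commands:
    - [[0,0,0],[0,0,0],255]
    - [[0,0,0],[0,0,0],255]
    - [[0,0,0],[0,0,0],255]
    - [[0,0,0],[0,0,0],255]
    - [[0,0,0],[0,0,0],255]
    - [[0,0,0],[0,0,0],255]
    - [[0,0,0],[0,0,0],255]
    - [[0,0,0],[0,0,0],255]

```text
time: 12.27
eef_pos: [0.458, -0.1004, 0.0764]
tcp_rot: [0.001, 0.766, 0.643, 0.001]
ft_force: [5.6, -1.7, 4.9]
opening: 0.0115
gripper_force: 29.3
```

```bash
sed -i 's/>.12)\]/>.10)]/' mon.py; python3 mon.py
```

```text
12.27 yaw 1.396 [(999, [0.1588, 0.1713], [0.584, 0.0188]), (654, [0.1604, 0.171], [0.5852, 0.0194])] [ 5.6 -1.7  4.9] [-0.37 -0.76 -0.06]
```

Emit:
send_rows:
  commands:
    - [[0,0,0],[0,0,0],255]
    - [[0,0,0],[0,0,0],255]
    - [[0,0,0],[0,0,0],255]
    - [[0,0,0],[0,0,0],255]
    - [[0,0,0],[0,0,0],255]
    - [[0,0,0],[0,0,0],255]
    - [[0,0,0],[0,0,0],255]
    - [[0,0,0],[0,0,0],255]

```text
time: 13.03
eef_pos: [0.458, -0.1004, 0.0764]
tcp_rot: [0.001, 0.766, 0.643, 0.001]
ft_force: [4.4, -2.0, 5.0]
opening: 0.0115
gripper_force: 29.3
```

Emit:
send_rows:
  commands:
    - [[0,0,0],[0,0,0],255]
    - [[0,0,0],[0,0,0],255]
    - [[0,0,0],[0,0,0],255]
    - [[0,0,0],[0,0,0],255]
    - [[0,0,0],[0,0,0],255]
    - [[0,0,0],[0,0,0],255]
    - [[0,0,0],[0,0,0],255]
    - [[0,0,0],[0,0,0],255]

```text
time: 13.7
eef_pos: [0.4579, -0.1004, 0.0764]
tcp_rot: [0.001, 0.766, 0.643, 0.001]
ft_force: [4.7, -1.8, 6.0]
opening: 0.0122
gripper_force: 29.3
```

```bash
python3 mon.py
```

```text
13.7 yaw 1.396 [(999, [0.159, 0.1706], [0.5842, 0.0189]), (655, [0.1602, 0.1718], [0.5851, 0.0193])] [ 4.7 -1.8  6. ] [-0.36 -0.77 -0.09]
```

Emit:
send_rows:
  commands:
    - [[0,0,0],[0,0,0],255]
    - [[0,0,0],[0,0,0],255]
    - [[0,0,0],[0,0,0],255]
    - [[0,0,0],[0,0,0],255]
    - [[0,0,0],[0,0,0],255]
    - [[0,0,0],[0,0,0],255]
    - [[0,0,0],[0,0,0],255]
    - [[0,0,0],[0,0,0],255]

```text
time: 14.47
eef_pos: [0.458, -0.1004, 0.0764]
tcp_rot: [0.001, 0.766, 0.643, 0.001]
ft_force: [5.1, -1.8, 4.1]
opening: 0.0117
gripper_force: 29.3
```

```bash
python3 mon.py
```

```text
14.47 yaw 1.396 [(1000, [0.159, 0.1707], [0.5845, 0.0197]), (654, [0.1603, 0.1711], [0.5852, 0.0193])] [ 5.1 -1.8  4.1] [-0.42 -0.77  0.01]
```

The ram is home and has stopped. Shutting the valve, pressing lightly against the stop.

Emit:
send_rows:
  commands:
    - [[0,0,0.1],[0,0,0],255]
    - [[0,0,0.1],[0,0,0],255]
    - [[0,0,0.1],[0,0,0],255]
    - [[0,0,0.1],[0,0,0],255]
    - [[0,0,0.1],[0,0,0],255]
    - [[0,0,0.1],[0,0,0],255]
    - [[0,0,0.04],[0,0,0],255]
    - [[0,0,0],[0,0,0],255]

```text
time: 15.23
eef_pos: [0.4575, -0.1001, 0.0763]
tcp_rot: [0.0, 0.93, 0.368, 0.001]
ft_force: [-1.3, 0.0, 9.4]
opening: 0.0117
gripper_force: 29.6
```

Emit:
send_rows:
  commands:
    - [[0,0,0.015],[0,0,0],255]
    - [[0,0,0.01],[0,0,0],255]
    - [[0,0,0],[0,0,0],255]
    - [[0,0,0],[0,0,0],255]
    - [[0,0,0],[0,0,0],255]

```text
time: 15.65
eef_pos: [0.4575, -0.1001, 0.0763]
tcp_rot: [0.0, 0.934, 0.357, 0.001]
ft_force: [-1.7, 0.9, 9.1]
opening: 0.0115
gripper_force: 29.6
```

```bash
python3 mon.py
```

```text
15.65 yaw 0.731 [(1002, [0.1587, 0.1709], [0.5843, 0.019]), (655, [0.16, 0.1717], [0.5851, 0.0193])] [-1.7  0.9  9.1] [0.09 0.22 0.15]
```

Emit:
send_rows:
  commands:
    - [[0,0,0],[0,0,0],150]
    - [[0,0,0],[0,0,0],80]
    - [[0,0,0],[0,0,0],0]
    - [[0,0,0],[0,0,0],0]
    - [[0,0,0],[0,0,0],0]
    - [[0,0,0],[0,0,0],0]

```text
time: 16.25
eef_pos: [0.457, -0.1, 0.0752]
tcp_rot: [-0.0, 0.934, 0.358, -0.0]
ft_force: [0.1, -0.0, -0.1]
opening: 0.0826
gripper_force: 0.0
```

Emit:
send_rows:
  commands:
    - [[0,0,0],[0,0,-10],0]
    - [[0,0,0],[0,0,-25],0]
    - [[0,0,0],[0,0,-30],0]
    - [[0,0,0],[0,0,-30],0]
    - [[0,0,0],[0,0,-30],0]
    - [[0,0,0],[0,0,-25],0]
    - [[0,0,0],[0,0,0],0]
    - [[0,0,0],[0,0,0],0]

```text
time: 16.92
eef_pos: [0.4574, -0.1002, 0.2272]
tcp_rot: [0.001, 0.934, 0.358, 0.001]
ft_force: [0.1, -0.4, -0.9]
opening: 0.0854
gripper_force: 0.0
```

```bash
python3 mon.py
python3 - <<'E'
from h import *
c=bot.read_camera("wrist"); cv2.imwrite("pics/w2.png",cv2.resize(c["frame"][:,:,::-1],(800,600)))
E
```

```text
16.92 yaw 0.733 [(999, [0.1589, 0.1709], [0.5842, 0.0182]), (651, [0.1602, 0.1714], [0.585, 0.0192])] [ 0.1 -0.4 -0.9] [0.02 0.01 0.02]
```

View pics/w2.png

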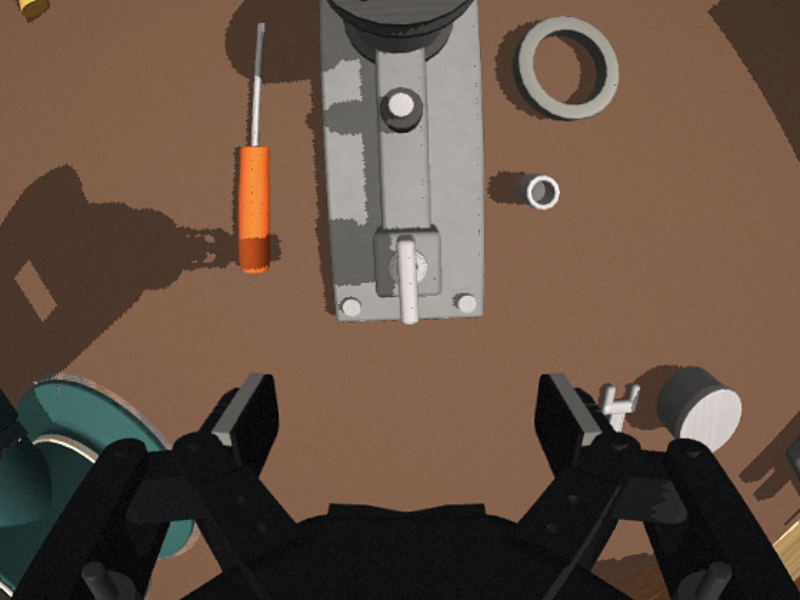

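The bar is in line with the base again at pixels (405,238)–(410,320). The plunger, screwdriver, socket and tape are where they were, and the ram is home.

```bash
python3 -c "
from station import bot
print(bot.sign_off())"
```

```text
the job is handed in; nothing more can be done
None
```

The job is handed in: the valve was cracked open, the ram sank all the way home at about 17 mm/s with the pulley still on it, and the valve was shut again and let go of, with nothing else nearby disturbed.

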